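# Draw a fallen slide out from under the specimen riser

## Task

A resin slide has slipped to the very back under the low clear riser. Take the flat probe by its grip, slide it in under the riser, feel for the slide with its rubber pad and, pressing on it only lightly, draw it out until it lies flat on the open counter just in front of the riser, a good thumb's breadth clear of the front edge. The slide cracks under a hard press and the riser must not be shoved; lay the probe flat along its mat as it lay before, let go, and leave everything else as it stands.

Things in the scene. Friction and masses are not known exactly. Their poses are not given: they have to be found in the camera images.
- riser: low clear acrylic display riser, fixed, 70 deep (x) by 260 wide (y). Origin: on the counter (z=0) under its middle; -x is the open front (front edge at x=-35), +x the back, closed by a white strip whose inner face is at x=+25. 26 clear under the board, board top at 34. End cheeks 6 thick at y=-130 and +130, nothing else under it. Shoved or pressed with over 12 N it gives way
- slide_mid (a point): amber resin slide with a white end (+y), 26 (x) by 75 (y) by 8 thick, 14 to 27 g, loose; this is its centre, 4 above its underside. It lies flat on the counter under the riser, long side along the back strip, within 2 of it. Smooth on the counter, gripped well by rubber, so 2 to 4 N on top draws it along; over 8 N cracks it
- probe_grip (a point): flat probe, 120 g: upright blue grip 22 (x) by 18 (y), top 62 above the underside; this point: on its axis, 42 above the underside, x towards the tip. Steel strip 20 wide, from x=-16 to +137, top face at 5.5; rubber heel under it from x=-16 to +45, rubber pad 12 by 18 by 3 under the tip, centred at x=+130. Beyond x=+45 the stiff strip is bent up from use: the pad is 0 to 6.5 higher than the heel, it varies, unmeasured
- mat_top (a point): teal mat, 220 (x) by 90 (y) by 2 thick, fixed, on which the probe lies at the start, tip towards +x. This point: centre of its top face
- dish_left: round specimen dish 80 across, 86 high, standing on the riser near its +y end; black foot 48 by 50; origin: centre of its underside; fragile
- dish_right: the like near the riser's -y end; origin: centre of its underside; fragile
- oil: small amber bottle, 32 across, 62 high, bystander; origin: centre of its underside
- petri: flat glass dish, 90 across, 12 high, bystander; origin: centre of its underside
- eyepiece: black eyepiece, 33 across, 40 high, in the steel tray, bystander; origin: centre of its underside
- tweezers: steel tweezers 150 long, in the steel tray, bystander; origin: middle of the underside
- lens_brush: lens brush 130 long on the counter behind, bystander; origin: on its underside
- slide_case: wooden slide case 100 by 85 by 32, on the counter behind, bystander; origin: centre of its underside

How it is judged (in metres and radians):
On the way, in this order (a step that is already met when the one before it is completed fails the run):
1. the probe has been picked up off its mat (z of probe_grip in the frame of mat_top above 0.05 m), for 0.1 s.
2. the slide lies flat on the counter in front of the riser, its centre at least 30 mm in front of the front edge (x of slide_mid in the frame of riser below -0.065 m and height (world z) of slide_mid below 0.009 m), for 0.1 s.
At the end, for the whole second after the job is handed in: the slide lies still and flat on the counter in front of the riser, its centre 30 to 130 mm in front of the front edge and within the riser's width (so clear of it by some 17 mm or more); the probe lies still and flat on its mat, along it and tip to +x as at first, let go (all of step 2 and x of slide_mid in the frame of riser above -0.165 m and y of slide_mid in the frame of riser between -0.13 and 0.13 m and angle between slide_mid's own z axis and vertical below 0.1 rad and linear speed of each of slide, probe below 0.01 m/s and x of probe_grip in the frame of mat_top between -0.12 and -0.015 m and y of probe_grip in the frame of mat_top between -0.045 and 0.045 m and angle between the x axis of probe_grip and the x axis of mat_top, either way round below 0.25 rad and z of probe_grip in the frame of mat_top below 0.046 m and angle between probe_grip's own z axis and vertical below 0.08 rad); the robot touches nothing.
It fails at once if the slide is pressed or pushed with more than 8 N (contact force between any of probe, the arm, the fingers and slide above 8 N).
It fails at once if the riser is pressed or shoved with more than 12 N (contact force between any of probe, the arm, the fingers, slide and riser above 12 N).
It fails at once if a dish on the riser is shifted by more than 12 mm or tipped (distance of any of dish_left, dish_right from where it was at the start of the episode above 0.012 m or angle between any of dish_left, dish_right's own z axis and vertical above 0.2 rad).
It fails at once if another thing on the counter is moved by more than 15 mm (distance of any of oil, petri, eyepiece, tweezers, lens_brush, slide_case from where it was at the start of the episode above 0.015 m).
It also fails if it takes over 67 s, if anything falls off the work surface, if the arm or the gripper's body presses on something with over 40 N, if the wrist force passes 120 N, or if a joint passes its speed limit or range.

## Robot

A 7-joint arm with a two-finger parallel gripper is mounted at the origin on the work surface. World frame = base frame: x ahead of the robot, y to its left, z up, the work surface at z = 0. Lengths are in mm, angles in rad, forces in N, time in s.
With the tool pointing down it reaches from about 400 to 850 mm from the base axis. Payload 4.4 kg.
Tool frame: the origin (TCP) lies at the very end of the fingers, on their centre line; the grasp point (between the pads) lies 19 mm behind it; y points along the fingers, x is the direction in which the jaws open and shut, and the axes are right-handed (so a half turn about y gives the same grasp; the last joint's range is limited). The gripper opens to 94 mm and grips with 3 to 60 N. Pads are 16 mm wide; open, the fingers measure 119 mm over their backs; the gripper's body (75 mm by 177 mm) begins 78 mm behind the grasp point.
Start: joints at [1.242, 0.628, 0.038, 1.517, -0.027, 0.996, -0.02], TCP at [168.89, -627.69, 166.278] pointing down, gripper open.
Joint ranges: [-3.06, 3.06], [-0.37, 2.12], [-1.25, 1.32], [0.18, 2.47], [-1.1, 4.24], [0.23, 1.98], [-2.94, 2.94]. Speed limits (rad/s): [2.57, 2.57, 3.14, 3.14, 3.14, 3.14, 3.14].

## Interface

Orientations are given as a unit quaternion [w, x, y, z].
In Python, from bench import manip gives the robot as it stands. Calls block until the motion is done:
- manip.reach(position, orientation): joint-space move of the TCP to a pose.
- manip.move_l(position, rate=150, rot=None): straight line of the TCP; rot=None keeps the orientation; rate is the mean speed in mm/s.
- manip.goto_joints(angles): joint-space move.
- manip.grip(opening, grip_force=None): opening from 0.0 (shut) to 1.0 (fully open); grip_force is the grip in N (None keeps the last); returns when the fingers have stopped.
- manip.pause(seconds).
- manip.solve_ik(position, orientation): joint angles nearest the present ones, or None.
- manip.observe(): the state.
- manip.grab_frame(name): name is "side" or "top" or "wrist"; returns (picture, depth): 400x640x3 uint8, blue, green, red; 400x640 float32, mm along the optical axis (not along the pixel's ray), 0 where there is no reading.
- manip.calibration(name): a dict with "mtx" (3x3 intrinsics, pixels), "origin" and "rotation" of the camera in the world; the wrist camera has in their place "mount" (4x4, takes a point from camera to tool coordinates, whose origin is the TCP and whose axes are the tool frame's). Camera axes: x right, y down, z forward; pixel columns grow to the right and rows downward; lengths in mm; the calibration is good to about 2 mm. A picture is of the moment at which its call begins: read the wrist's pose just before it. calibration takes no time and is no camera call.
A pose or a line that the arm cannot do raises manip.PlanningError and nothing moves.
- manip.close_job(): hands the job in, once; it reports no verdict.
The state is a dict: "time": time; "q": joint angles; "dq": joint speeds; "tau": joint torques, N m; "eef_pos": TCP position; "eef_rot": TCP orientation; "force": force on the tool from outside, world axes, zero at the start; "torque": the same for the moment, N m; "width": opening from 0.0 (shut) to 1.0 (fully open).
Only numpy, scipy, OpenCV 4.12 (cv2) and the standard library are available. Lean on these libraries where they do the work, as an engineer would, in place of code of your own. Each camera call takes 0.05 s, during which the arm holds its last target.

## Working session

There is one attempt and no reset: what is moved stays moved. The work goes in short steps, each a Python script; the robot and the scene stay as the last script left them, time stands still between calls to the robot, and variables do not carry over. Pictures are saved under pics/ and viewed, and the job is handed in when it is done.

```bash
ls; mkdir -p pics; python3 - <<'E'
from bench import manip
import cv2,numpy as np
print(manip.observe())
for n in("side","top","wrist"):
    p,d=manip.grab_frame(n); cv2.imwrite(f"pics/{n}0.png",p); np.save(f"pics/{n}0.npy",d); print(n,manip.calibration(n))
E
```

```text
pics
{'time': 0.0, 'q': array([ 1.24216311,  0.62933713,  0.03844404,  1.51837816, -0.02700426,
        0.99626104, -0.01997356]), 'dq': array([-0.00073603,  0.00052094,  0.00088446, -0.00235298, -0.00136104,
        0.00163092, -0.00064508]), 'tau': array([-5.99206214e-04, -5.49722922e+01,  1.14360753e+00, -1.86629587e+01,
       -5.21241850e-02,  2.37567496e-02,  1.65851602e-04]), 'eef_pos': array([ 168.71616978, -626.95735238,  165.356802  ]), 'eef_rot': array([ 0.56160762, -0.56081736,  0.43069104, -0.42963472]), 'force': array([-0.04121674,  0.32393467,  0.07669703]), 'torque': array([ 0.01869067,  0.02699499, -0.04681221]), 'width': 1.0002445533824464}
side {'mtx': array([[517.93343097,   0.        , 314.55400665],
       [  0.        , 517.93343097, 205.02393863],
       [  0.        ,   0.        ,   1.        ]]), 'origin': array([507.13552053, 992.39397898, 931.75061883]), 'rotation': array([ 0.01339537, -0.0405763 ,  0.9108928 , -0.41042469])}
top {'mtx': array([[399.77587284,   0.        , 317.64804315],
       [  0.        , 399.77587284, 203.26388852],
       [  0.        ,   0.        ,   1.        ]]), 'origin': array([ 494.57039037,    8.70760722, 1203.48354257]), 'rotation': array([-0.02715452,  0.70773941, -0.70496347,  0.03733725])}
wrist {'mtx': array([[336.8304589 ,   0.        , 321.18511085],
       [  0.        , 336.8304589 , 197.80471806],
       [  0.        ,   0.        ,   1.        ]]), 'mount': array([[ 9.99999839e-01,  4.95825181e-04,  2.77177108e-04,
         3.61967914e-01],
       [-1.27773420e-04, -2.79107714e-01,  9.60259792e-01,
        -2.18717764e+02],
       [ 5.53483254e-04, -9.60259672e-01, -2.79107606e-01,
         8.11129023e+01],
       [ 0.00000000e+00,  0.00000000e+00,  0.00000000e+00,
         1.00000000e+00]])}
```

View pics/top0.png

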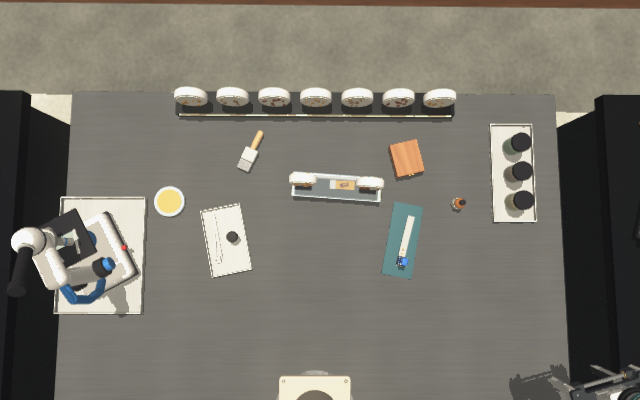

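View pics/side0.png

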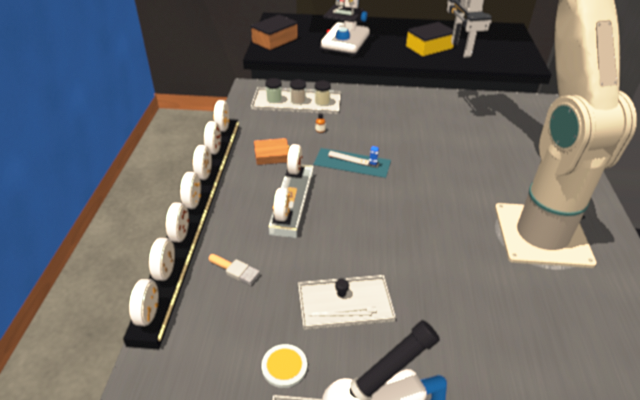

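View pics/wrist0.png

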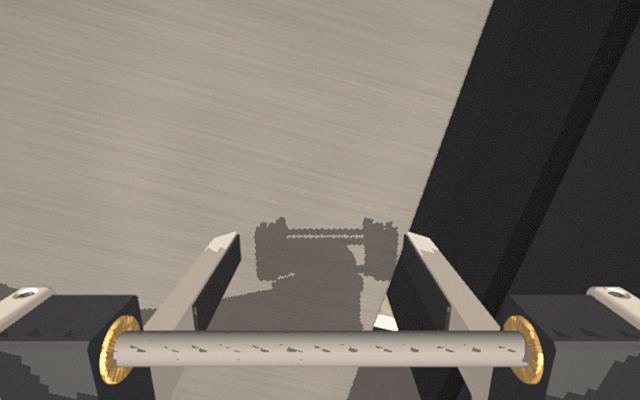

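```bash
cat > h.py <<'E'
from bench import manip
import cv2,numpy as np
from scipy.spatial.transform import Rotation as R
def q2R(q): return R.from_quat([q[1],q[2],q[3],q[0]])
def Rq(r): x=r.as_quat(); return [x[3],x[0],x[1],x[2]]
def cam(n,obs=None):
    c=manip.calibration(n)
    if n!="wrist": return c["mtx"],q2R(c["rotation"]).as_matrix(),np.array(c["origin"])
    o=obs or manip.observe(); Rt=q2R(o["eef_rot"]).as_matrix(); M=c["mount"]
    return c["mtx"],Rt@M[:3,:3],Rt@M[:3,3]+o["eef_pos"]
def px2w(C,uv,z):
    K,Rc,t=C; r=Rc@np.linalg.inv(K)@np.array([uv[0],uv[1],1.]); return t+r*(z-t[2])/r[2]
def w2px(C,p):
    K,Rc,t=C; q=K@(Rc.T@(np.array(p)-t)); return q[:2]/q[2]
def down(yaw):  # tool y down, tool x (jaws) at world yaw
    x=np.array([np.cos(yaw),np.sin(yaw),0]); y=np.array([0,0,-1.]); return R.from_matrix(np.c_[x,y,np.cross(x,y)])
def snap(n,name):
    o=manip.observe(); p,d=manip.grab_frame(n); cv2.imwrite(f"pics/{name}.png",p); np.savez(f"pics/{name}.npz",d=d,q=o["eef_rot"],p=o["eef_pos"]); return p,d,cam(n,o)
E
python3 - <<'E'
from h import *
C=cam("top")
for n,uv,z in [("base",(315,398),0),("riserFL",(292,199),0),("riserFR",(380,202),0),("slide",(343,184),8),("grip",(403,262),62),("tip",(408,217),6),("mat1",(394,203),2),("mat2",(423,206),2),("mat3",(411,277),2),("mat4",(382,273),2)]:
    print(n,px2w(C,uv,z).round(1))
p=cv2.imread("pics/top0.png"); cv2.imwrite("pics/topz.png",cv2.resize(p[150:290,270:470],None,fx=4,fy=4,interpolation=cv2.INTER_CUBIC))
E
```

```text
base [38.8 -2.6  0. ]
riserFL [617.3  69.1   0. ]
riserFR [ 609.4 -197.5    0. ]
slide [662.7 -84.7   8. ]
grip [ 432.8 -250.4   62. ]
tip [ 563.9 -280.4    6. ]
mat1 [ 606.4 -239.6    2. ]
mat2 [ 597.7 -327.5    2. ]
mat3 [ 385.3 -287.2    2. ]
mat4 [ 396.9 -200.8    2. ]
```

View pics/topz.png

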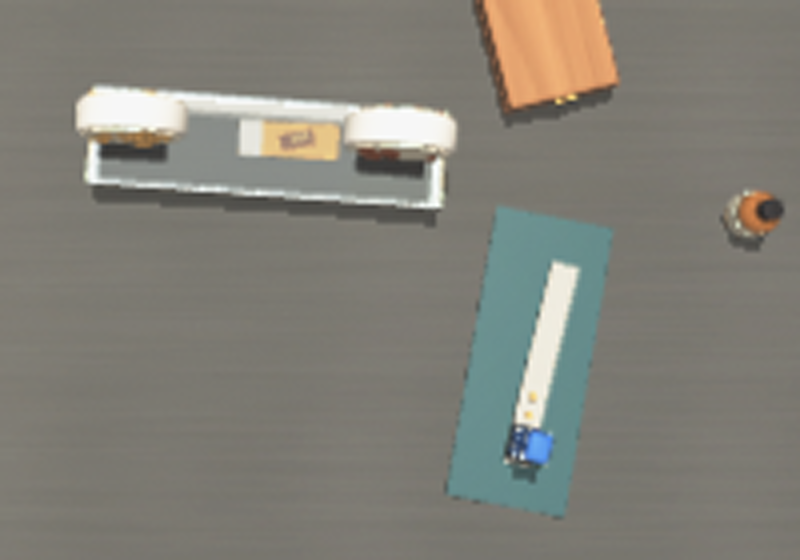

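```bash
python3 - <<'E'
from h import *
for y in (-np.pi/2-.2,np.pi/2-.2):
  for p in ((440,-255,180),(433,-255,25),(535,-85,50),(430,-85,50)):
    q=manip.solve_ik(p,Rq(down(y))); print(y,p,None if q is None else np.round(q,2))
E
```

```text
-1.7707963267948965 (440, -255, 180) [ 0.39  0.41  0.11  1.89 -0.06  0.84 -1.24]
-1.7707963267948965 (433, -255, 25) [ 0.39  0.65  0.13  2.05 -0.17  0.45 -1.12]
-1.7707963267948965 (535, -85, 50) [ 0.01  0.64  0.14  1.93 -0.15  0.58 -1.52]
-1.7707963267948965 (430, -85, 50) [ 0.04  0.54  0.13  2.2  -0.17  0.41 -1.46]
1.3707963267948966 (440, -255, 180) [ 0.96  0.49 -0.71  1.88  0.39  0.92  1.44]
1.3707963267948966 (433, -255, 25) [ 0.82  0.69 -0.52  2.04  0.62  0.57  1.23]
1.3707963267948966 (535, -85, 50) [ 0.51  0.71 -0.63  1.92  0.62  0.72  0.88]
1.3707963267948966 (430, -85, 50) [ 0.51  0.59 -0.54  2.19  0.62  0.52  0.86]
```

```bash
python3 - <<'E'
from h import *
manip.reach((500,-80,230),Rq(down(-np.pi/2-.03)))
snap("wrist","w_riser")
manip.reach((440,-255,180),Rq(down(-np.pi/2-.2)))
snap("wrist","w_probe")
o=manip.observe();print(o["time"],o["force"],o["eef_pos"])
E
```

```text
3.3333 [ 0.05963506  0.15773812 -0.2436166 ] [ 441.62440915 -253.02685397  180.41676187]
```

View pics/w_riser.png

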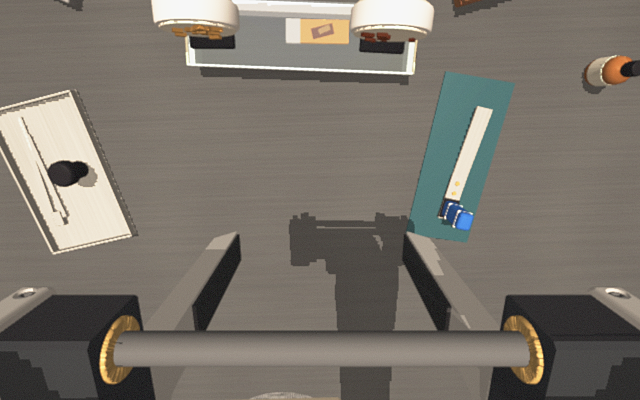

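View pics/w_probe.png

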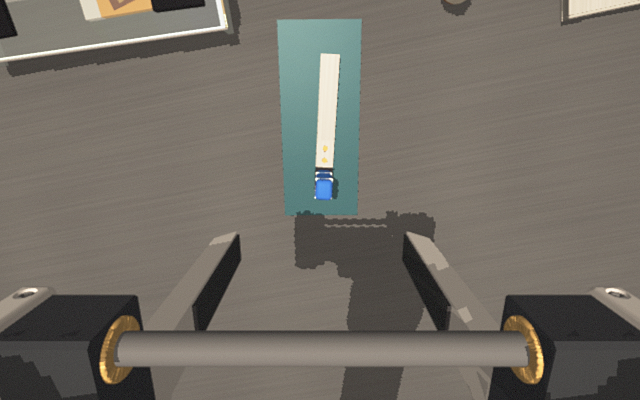

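```bash
python3 - <<'E'
import cv2
p=cv2.imread("pics/w_probe.png"); cv2.imwrite("pics/z1.png",cv2.resize(p[10:220,260:390],None,fx=2.8,fy=2.8,interpolation=cv2.INTER_CUBIC))
p=cv2.imread("pics/w_riser.png"); cv2.imwrite("pics/z2.png",cv2.resize(p[0:90,150:440],None,fx=2.7,fy=2.7,interpolation=cv2.INTER_CUBIC))
E
```

```text
(no output)
```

View pics/z1.png

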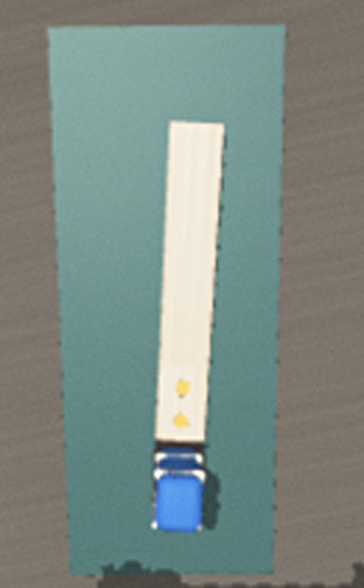

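View pics/z2.png

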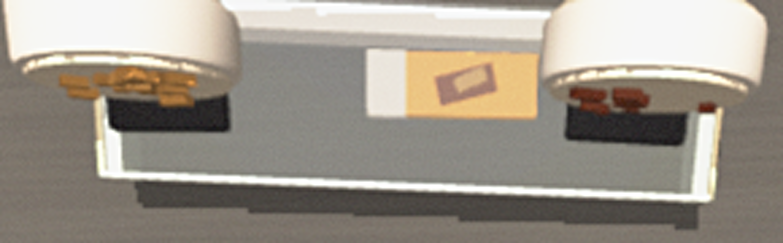

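```bash
python3 - <<'E'
from h import *
def L(n):
    f=np.load(f"pics/{n}.npz"); return cam("wrist",dict(eef_rot=f["q"],eef_pos=f["p"]))
C=L("w_probe"); z1=lambda u,v:(260+(u+.5)/2.8-.5,10+(v+.5)/2.8-.5)
def pr(n,pts,z,f,C):
    P=np.array([px2w(C,f(*a),z) for a in pts]); print(n,P[:,:2].round(1).tolist(),"mean",P.mean(0).round(1)); return P
g=pr("grip",[(156,475),(203,475),(200,530),(157,530)],64,z1,C).mean(0)
for b in(0,3,6.5):
    t=pr("tip",[(170,121),(223,125)],7.5+b,z1,C).mean(0); v=t-g; print(np.hypot(*v[:2]),np.arctan2(v[1],v[0]))
m=pr("mat",[(47,27),(285,25),(272,575),(71,575)],2,z1,C)
for a,b in((3,0),(2,1)): v=m[b]-m[a]; print(np.hypot(*v[:2]),np.arctan2(v[1],v[0]))
C=L("w_riser"); z2=lambda u,v:(150+(u+.5)/2.7-.5,(v+.5)/2.7-.5)
s=pr("slide",[(367,50),(538,53),(537,118),(366,116)],8,z2,C); 
r=pr("front",[(100,174),(714,198)],34,z2,C); v=r[0]-r[1]; print(np.hypot(*v[:2]),np.arctan2(v[1],v[0])-np.pi/2)
v=(s[0]-s[1]+s[3]-s[2]); print("slide yaw",np.arctan2(v[1],v[0])-np.pi/2)
f=np.load("pics/w_probe.npz")["d"]; 
# depth-based heights along strip
K,Rc,t=C2=L("w_probe")
for v in range(20,204,8):
    row=[]
    for u in range(310,345,3):
        d=f[v,u]; w=Rc@(np.linalg.inv(K)@np.array([u,v,1.])*d)+t; row.append(round(float(w[2]),1))
    print(v,row)
E
```

```text
grip [[445.8, -248.9], [442.5, -265.7], [422.2, -260.7], [425.3, -245.1]] mean [ 434.  -255.1   64. ]
tip [[568.8, -278.6], [563.4, -298.3]] mean [ 566.1 -288.5    7.5]
136.26046827479723 -0.24727950254346215
tip [[568.4, -278.6], [563.0, -298.1]] mean [ 565.7 -288.3   10.5]
135.88843451629103 -0.24692644143431272
tip [[568.0, -278.5], [562.7, -297.9]] mean [ 565.3 -288.2   14. ]
135.4544166675082 -0.2465120856737041
mat [[611.1, -239.4], [593.9, -328.2], [377.2, -286.4], [394.7, -198.7]] mean [ 494.2 -263.2    2. ]
220.117483032032 -0.18610292862098712
220.70720881057807 -0.19059985156787104
slide [[675.0, -45.1], [671.5, -119.8], [645.4, -119.1], [648.5, -43.1]] mean [660.1 -81.8   8. ]
front [[625.4, 69.1], [607.7, -192.6]] mean [616.6 -61.8  34. ]
262.2805465907084 -0.0676364149645603
slide yaw -0.04427276684729842
20 [0.9, 1.4, 2.6, 2.9, 2.1, 3.7, 1.6, 3.6, 3.1, 2.2, 3.3, 2.1]
28 [2.1, 1.5, 3.2, 2.1, 2.3, 1.6, 2.3, 1.7, 2.3, 2.7, 2.3, 2.3]
36 [3.6, 3.1, 2.1, 3.3, 1.7, 2.4, 2.2, 1.0, 2.8, 2.4, 2.1, 1.5]
44 [1.0, 1.6, 2.1, 1.2, 3.1, 1.4, 3.2, 2.0, 1.7, 2.1, 2.7, 2.1]
52 [2.2, 2.3,
[... 578 characters left out ...]
, 8.1, 9.3, 2.2, 0.7, 2.4]
124 [2.6, 0.8, 1.7, 7.3, 8.7, 8.3, 7.7, 7.2, 8.4, 3.3, 3.2, 1.5]
132 [1.9, 4.6, 2.3, 8.9, 7.4, 8.2, 7.9, 8.0, 7.9, 2.9, 3.1, 1.6]
140 [1.8, 2.5, 1.8, 7.8, 6.4, 7.5, 8.0, 7.0, 7.6, 0.4, 1.3, 1.3]
148 [2.0, 0.9, 1.6, 7.7, 7.3, 7.3, 8.3, 8.0, 0.4, 2.4, 2.2, 1.7]
156 [2.0, 3.6, 1.6, 7.4, 7.8, 8.0, 7.5, 6.9, 2.0, 1.8, 2.5, 3.1]
164 [1.6, 2.6, 7.8, 6.2, 7.5, 6.6, 7.3, 7.6, 1.5, 2.2, 3.1, 2.0]
172 [1.2, 2.6, 26.2, 25.9, 27.3, 26.0, 25.6, 25.1, 1.0, 2.4, 3.0, 2.4]
180 [2.6, 2.3, 55.2, 63.2, 62.3, 62.2, 63.1, 61.1, 0.8, 1.0, 1.7, 1.4]
188 [1.4, 2.6, 62.6, 64.5, 63.8, 63.4, 63.9, 62.4, 2.2, 2.3, 2.1, 1.8]
196 [2.7, 2.3, 63.1, 64.2, 64.3, 64.0, 63.8, 62.1, 1.5, 1.6, 1.7, 2.3]
```

```bash
python3 - <<'E'
from h import *
q=Rq(down(-np.pi/2-.247))
manip.reach((434,-255,120),q)
manip.move_l((434,-255,25.5),rate=80)
o=manip.observe();print(o["time"],o["force"],o["eef_pos"])
manip.grip(0.0,grip_force=50)
o=manip.observe();print(o["time"],o["force"],o["torque"],o["eef_pos"],o["width"])
manip.move_l((434,-255,110),rate=80)
snap("wrist","w_held")
o=manip.observe();print(o["time"],o["force"],o["torque"],o["eef_pos"],o["width"])
E
```

```text
5.0167 [ 0.83757017 -0.63695771  1.01483504] [ 434.36660648 -255.21066449   25.92060362]
6.4333 [-0.4785789  -0.31230861  0.17448641] [0.01218124 0.05220955 0.00280534] [ 433.99277181 -255.0048507    25.48961549] 0.0036988568937203945
7.6917 [-0.45259353  0.33118445 -1.22522661] [0.02666757 0.03317053 0.02303531] [ 433.55900334 -254.76864826  109.47658   ] 0.005517706647445757
```

View pics/w_held.png

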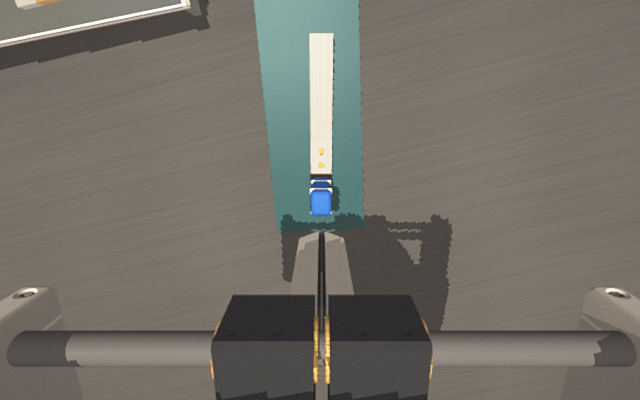

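```bash
python3 - <<'E'
from h import *
for n in("w_probe","w_held"):
    f=np.load(f"pics/{n}.npz"); C=K,Rc,t=cam("wrist",dict(eef_rot=f["q"],eef_pos=f["p"])); print(n,f["p"],t,R.from_matrix(q2R(f["q"]).as_matrix()).as_matrix().round(3).tolist())
    d=f["d"].astype(float); v,u=np.mgrid[:400,:640]
    W=(np.stack([(u-K[0,2])/K[0,0],(v-K[1,2])/K[1,1],np.ones_like(d)],-1)*d[...,None])@Rc.T+t
    m=(abs(W[...,2]-64)<4)&(v<225)&(d>0)&(abs(u-322)<25); print("grip",m.sum(),np.median(W[m],0),np.percentile(W[m],[3,97],0).tolist(), w2px(C,f["p"]))
p,d,C=snap("side","s1")
cv2.imwrite("pics/s1z.png",cv2.resize(p[20:220,230:450],None,fx=3,fy=3))
E
```

```text
w_probe [ 441.13789086 -253.59511881  180.27168223] [ 520.54703286 -270.54967149  399.06132635] [[-0.197, 0.001, 0.98], [-0.98, 0.001, -0.197], [-0.001, -1.0, 0.001]]
grip 335 [ 433.92923342 -255.14260848   63.54054687] [[423.386947110543, -263.77373634323743, 60.345241573179536], [443.50658185717344, -246.4502960349149, 64.94729082643632]] [320.26559335 222.53257631]
w_held [ 433.62341632 -254.79516476  109.55173277] [ 512.56418689 -275.48941456  328.18905765] [[-0.245, -0.001, 0.97], [-0.97, 0.0, -0.245], [-0.0, -1.0, -0.001]]
grip 503 [ 434.10129156 -255.41400628   63.59028502] [[424.2315216229139, -263.6074096555604, 60.768211699587], [443.35717354506716, -246.81023352856718, 65.02227200989893]] [320.26559335 222.53257631]
```

View pics/s1z.png

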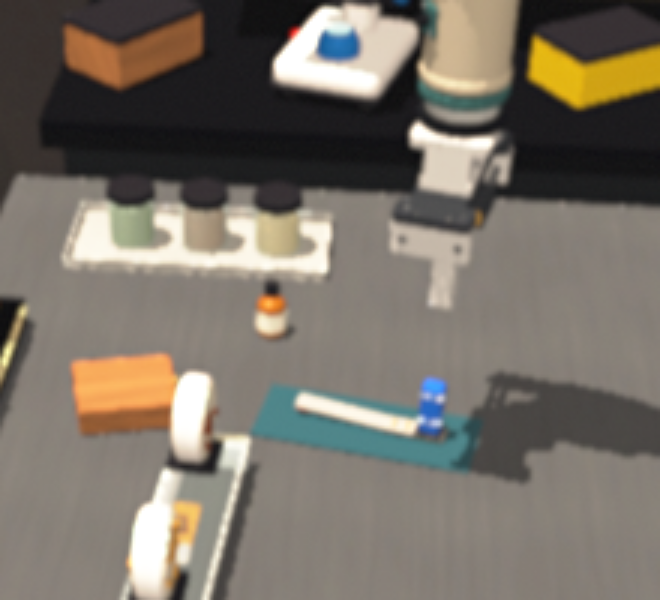

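```bash
python3 - <<'E'
from h import *
C=cam("side"); o=manip.observe(); print(o["time"],o["eef_pos"],o["width"],o["q"].round(3))
print(w2px(C,o["eef_pos"]), w2px(C,[434,-255,64]),w2px(C,[434,-255,110]))
K,Rc,t=C; d=np.load("pics/s1.npz")["d"]
for u,v in((377,119),(375,115),(378,110),(374,150)):
    print((u,v),(Rc@(np.linalg.inv(K)@np.array([u,v,1.])*d[v,u])+t).round(1))
f=np.load("pics/w_held.npz"); C=K,Rc,t=cam("wrist",dict(eef_rot=f["q"],eef_pos=f["p"]));d=f["d"]
for v in (236,240,250,262,275,290):
    print(v,d[v,310],d[v,330],(Rc@(np.linalg.inv(K)@np.array([310,v,1.])*d[v,310])+t).round(1))
E
```

```text
7.7417 [ 433.60614313 -254.75340355  109.46401627] 0.0041516658709792684 [ 0.458  0.501  0.025  1.982 -0.02   0.66  -1.322]
[375.02384297 133.75536129] [373.53497629 146.86749998] [374.90088657 133.54095189]
(377, 119) [ 433.2 -241.   166.9]
(375, 115) [ 439.7 -240.1  179.7]
(378, 110) [ 432.9 -242.3  194.6]
(374, 150) [ 432.6 -241.    62.9]
236 185.52275 185.83711 [ 444.1 -251.8  156. ]
240 180.18958 180.14175 [ 444.1 -252.   161.5]
250 167.7546 168.62964 [ 444.2 -252.4  174.4]
262 157.37598 156.64111 [ 443.2 -252.5  185.5]
275 144.60837 144.31523 [ 443.6 -253.1  198.7]
290 132.38763 133.68721 [ 444.  -253.6  211.3]
```

```bash
python3 - <<'E'
from h import *
for n,us in(("w_probe",(215,225,232,236,410,420,430)),("w_held",(300,310,335))):
  f=np.load(f"pics/{n}.npz"); C=K,Rc,t=cam("wrist",dict(eef_rot=f["q"],eef_pos=f["p"]));d=f["d"]; Rt=q2R(f["q"]).as_matrix()
  print(n)
  for u in us:
    for v in (234,237,242,250,270):
      w=Rc@(np.linalg.inv(K)@np.array([u,v,1.])*d[v,u])+t; print(u,v,(Rt.T@(w-f["p"])).round(1))
E
```

```text
w_probe
215 234 [-134.5  179.8  -82.5]
215 237 [-135.2  180.7  -87. ]
215 242 [-55.4 -54.5   9.3]
215 250 [-52.6 -63.9   9.1]
215 270 [-46.5 -84.    8.8]
225 234 [-52.9 -44.2   9.6]
225 237 [-52.  -47.7   9.3]
225 242 [-50.3 -54.    9.1]
225 250 [-47.6 -63.7   9. ]
225 270 [-46.3 -70.6   1.6]
232 234 [-49.4 -42.8   9. ]
232 237 [-48.3 -47.3   9.1]
232 242 [-47.3 -51.5   8. ]
232 250 [-46.  -57.    5.9]
232 270 [-46.3 -59.2  -4.6]
236 234 [-47.8 -40.6   8.1]
236 237 [-46.9 -44.2   7.8]
236 242 [-46.1 -48.1   6.5]
236 250 [-46.2 -48.8   2.1]
236 270 [-111.8  181.4 -134.3]
410 234 [ 50.5 -42.9   9.1]
410 237 [ 49.4 -47.3   9.2]
410 242 [ 48.7 -50.4   7.6]
410 250 [ 48.1 -53.8   4.4]
410 270 [ 48.2 -56.4  -6. ]
420 234 [   0.7 -218.7   81.4]
420 237 [ 55.  -46.8   9. ]
420 242 [ 52.7 -54.7   9.5]
420 250 [ 50.2 -63.7   9.1]
420 270 [ 47.9 -73.7   3.3]
430 234 [139.2 180.6 -82.7]
430 237 [139.3 179.9 -86.5]
430 242 [ 58.3 -53.8   9.1]
430 250 [ 54.9 -64.8   9.6]
430 270 [ 49.3 -83.2   8.4]
w_held
300 234 [-21.6 109.9 -53.7]
300 237 [-21.7 109.6 -57. ]
300 242 [-10.5 -55.1   9.6]
300 250 [ -9.9 -64.1   9.2]
300 270 [ -8.7 -84.4   9.1]
310 234 [ -5.6 -43.    9.2]
310 237 [   0.7 -218.7   81.4]
310 242 [ -5.3 -54.2   9.2]
310 250 [ -4.9 -64.9   9.6]
310 270 [ -4.3 -85.1   9.4]
335 234 [ 15.1 109.6 -53.6]
335 237 [  8.2 -48.3   9.6]
335 242 [  8.  -53.9   9.1]
335 250 [  7.6 -64.    9.2]
335 270 [  6.8 -85.2   9.5]
```

```bash
python3 - <<'E'
from h import *
for n in ("w_probe","w_held","w_riser"):
  f=np.load(f"pics/{n}.npz"); K,Rc,t=cam("wrist",dict(eef_rot=f["q"],eef_pos=f["p"]));d=f["d"].astype(float); Rt=q2R(f["q"]).as_matrix()
  v,u=np.mgrid[:400,:640]
  W=((np.stack([(u-K[0,2])/K[0,0],(v-K[1,2])/K[1,1],np.ones_like(d)],-1)*d[...,None])@Rc.T+t-f["p"])@Rt
  m=(d>0)&(abs(W[...,0])<65)&(abs(W[...,2])<15)&(W[...,1]<15)
  y=W[m]; i=np.argsort(-y[:,1])[:12]; print(n,m.sum(),y[i].round(1).tolist())
E
```

```text
w_probe 12984 [[48.1, -38.7, -7.1], [48.1, -38.9, 0.7], [-46.3, -39.1, 1.9], [-46.3, -39.2, -6.9], [-46.4, -39.3, 7.6], [49.2, -39.3, 7.7], [-46.3, -39.4, 0.2], [48.0, -39.5, 7.8], [47.9, -39.5, 1.6], [48.0, -39.5, 7.2], [47.9, -39.6, -7.3], [47.8, -39.6, 2.2]]
w_held 3595 [[1.7, -38.7, 7.4], [-0.6, -39.5, 7.7], [3.4, -39.5, 9.0], [4.5, -39.8, 9.1], [1.1, -39.8, 7.9], [2.3, -39.9, 7.9], [0.5, -40.0, 7.9], [5.1, -40.1, 9.2], [-0.0, -40.3, 8.0], [-1.2, -40.4, 9.3], [-2.3, -40.5, 9.4], [-1.7, -40.7, 9.4]]
w_riser 12979 [[48.1, -38.5, -6.5], [-46.3, -38.9, 1.8], [-47.0, -39.1, 7.5], [-46.7, -39.1, -4.4], [48.0, -39.2, -8.1], [48.1, -39.4, 6.5], [-46.2, -39.4, -6.2], [48.1, -39.4, -1.6], [-46.2, -39.4, 1.4], [-46.2, -39.5, -6.8], [48.0, -39.6, 7.8], [48.0, -39.7, -0.9]]
```

```bash
python3 - <<'E'
from h import *
for y,p in ((-.247,(434,-255,-15)),(-.06,(530,-74,-10)),(-.06,(530,-74,-17)),(-.06,(450,-69,-17)),(-.06,(430,-68,-17)),(-.06,(420,-68,-17))):
    q=manip.solve_ik(p,Rq(down(y-np.pi/2))); print(y,p,None if q is None else np.round(q,2))
E
```

```text
-0.247 (434, -255, -15) [ 0.47  0.72  0.01  2.06 -0.03  0.36 -1.32]
-0.06 (530, -74, -10) [ 0.09  0.73 -0.01  1.98  0.02  0.43 -1.56]
-0.06 (530, -74, -17) [ 0.09  0.75 -0.01  1.98  0.02  0.42 -1.56]
-0.06 (450, -69, -17) [ 0.09  0.69 -0.    2.19  0.    0.26 -1.54]
-0.06 (430, -68, -17) [-0.06  0.69  0.22  2.25 -0.59  0.25 -0.94]
-0.06 (420, -68, -17) [-0.05  0.69  0.22  2.27 -0.63  0.23 -0.9 ]
```

```bash
python3 - <<'E'
from h import *
for y,p in ((-.06,(450,-69,-5)),(-.06,(436,-68,-5)),(-.06,(425,-68,-5))):
    q=manip.solve_ik(p,Rq(down(y-np.pi/2))); print(y,p,None if q is None else np.round(q,2))
manip.grip(1.0)
manip.move_l((434,-255.3,-5),rate=80)
o=manip.observe();print(o["time"],o["force"],o["eef_pos"])
manip.grip(0.0,grip_force=50)
o=manip.observe();print(o["time"],o["force"],o["torque"],o["eef_pos"],o["width"])
E
```

```text
-0.06 (450, -69, -5) [ 0.09  0.67 -0.    2.19  0.    0.29 -1.54]
-0.06 (436, -68, -5) [ 0.09  0.66 -0.    2.22  0.    0.26 -1.54]
-0.06 (425, -68, -5) [ 0.1   0.65 -0.01  2.25  0.02  0.24 -1.56]
10.7833 [ 0.34791314 -0.12714969  0.18631706] [ 434.37907719 -255.53259088   -4.56392693]
11.9333 [-0.16933129 -0.22013915 -1.06057452] [0.09749101 0.02503888 0.00137626] [ 433.88265894 -255.21921315   -5.07519788] 0.18765843767865978
```

```bash
python3 - <<'E'
from h import *
manip.move_l((434,-255.3,60),rate=100)
manip.pause(.2)
snap("wrist","w_h2")
o=manip.observe();print(o["time"],o["force"],o["torque"],o["eef_pos"],o["width"])
f=np.load("pics/w_h2.npz"); K,Rc,t=cam("wrist",dict(eef_rot=f["q"],eef_pos=f["p"]));d=f["d"].astype(float); Rt=q2R(f["q"]).as_matrix()
v,u=np.mgrid[:400,:640]
W=((np.stack([(u-K[0,2])/K[0,0],(v-K[1,2])/K[1,1],np.ones_like(d)],-1)*d[...,None])@Rc.T+t-f["p"])@Rt
W[...,1]*=-1
m=(d>0)&(abs(W[...,0])<30)&(W[...,2]>12)&(W[...,2]<150)&(W[...,1]>f["p"][2]*-1+25)
P=W[m]
for a in range(15,145,10):
    s=P[(P[:,2]>a)&(P[:,2]<a+10)]
    if len(s): print(a,len(s),np.median(s,0).round(1),s[:,0].min().round(1),s[:,0].max().round(1))
print("tip z",np.percentile(P[:,2],[98,99.5]))
E
```

```text
12.9833 [ 0.61298409 -0.59382856 -1.12362438] [0.01681596 0.04672977 0.04181749] [ 433.62031108 -255.07652999   59.42943994] 0.18795453162400408
15 6055 [ -0.5 160.3  22.2] -30.0 30.0
25 18272 [ -1.4 155.9  32.3] -30.0 30.0
35 505 [ 1.1 12.8 40. ] -8.9 10.6
45 527 [ 0.5 13.  50.1] -9.4 10.4
55 552 [ 0.5 13.7 60. ] -9.2 10.2
65 573 [ 0.5 14.4 69.9] -9.1 10.6
75 619 [ 0.5 15.  80.2] -9.4 10.5
85 660 [ 0.5 15.5 90.1] -9.3 10.3
95 670 [  0.5  16.2 100.2] -9.2 10.6
105 716 [  0.5  16.8 110.1] -9.5 10.5
115 753 [  0.5  17.4 120. ] -9.4 10.4
125 583 [  0.5  17.9 128.8] -9.2 10.1
tip z [124.54074453 130.44162534]
```

View pics/w_h2.png

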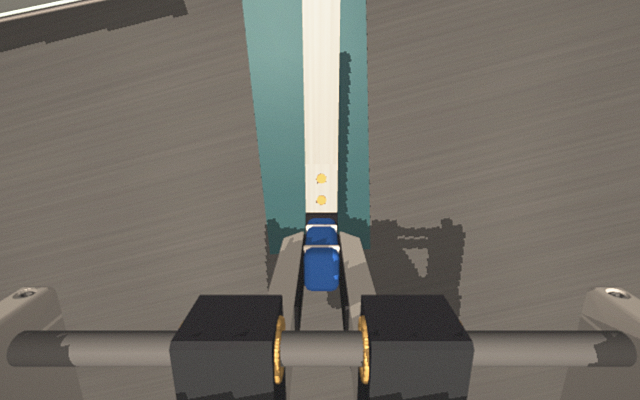

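```bash
python3 - <<'E'
from h import *
q=Rq(down(-np.pi/2-.06))
manip.move_l((438,-68.8,60),rate=120,rot=q)
manip.move_l((438,-68.8,1.5),rate=80)
manip.pause(.2)
o=manip.observe();print(o["time"],o["force"],o["eef_pos"])
p,d,C=snap("wrist","w_pre")
p,d,C=snap("top","t_pre"); cv2.imwrite("pics/t_prez.png",cv2.resize(p[150:290,270:470],None,fx=4,fy=4,interpolation=cv2.INTER_CUBIC))
E
```

```text
15.775 [ 0.67072772  0.54626553 -0.90750098] [438.41999007 -68.86998509   1.96473525]
```

View pics/w_pre.png

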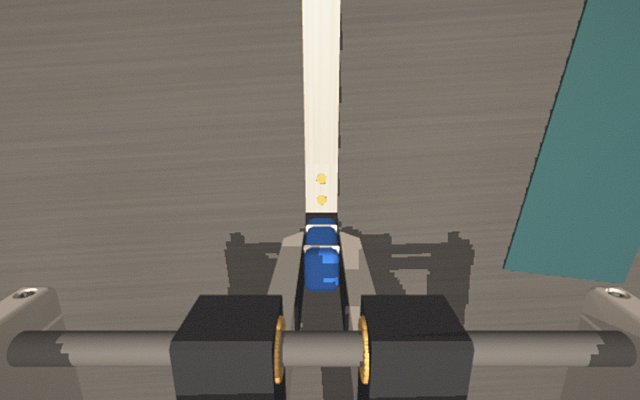

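View pics/t_prez.png

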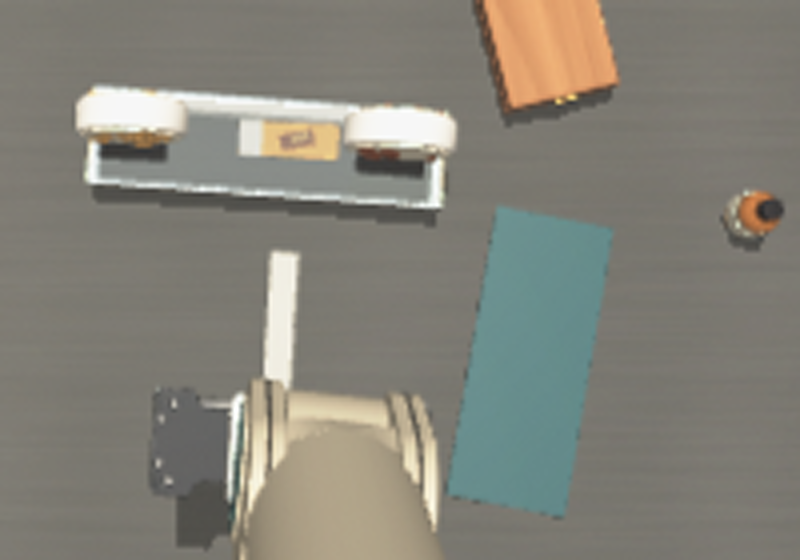

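```bash
python3 - <<'E'
from h import *
manip.move_l((500,-72.5,1.5),rate=70)
o=manip.observe();print(o["time"],o["force"],o["eef_pos"])
manip.move_l((528.3,-74.2,1.5),rate=50)
manip.pause(.2)
for _ in range(3):
    o=manip.observe();print(o["time"],o["force"],o["torque"],o["eef_pos"]); manip.pause(.05)
p,d,C=snap("wrist","w_in")
p,d,C=snap("top","t_in"); cv2.imwrite("pics/t_inz.png",cv2.resize(p[160:220,280:400],None,fx=6,fy=6,interpolation=cv2.INTER_CUBIC))
p,d,C=snap("side","s_in"); cv2.imwrite("pics/s_inz.png",cv2.resize(p[130:250,250:390],None,fx=5,fy=5,interpolation=cv2.INTER_CUBIC))
E
```

```text
16.9083 [-0.91770001  0.32687823 -1.65734785] [499.23053436 -72.48579986   1.42474527]
17.825 [ 0.20879525 -0.94442073 -0.56790268] [ 0.00884604 -0.02385367  0.05174449] [527.91265812 -74.17808735   1.49135703]
17.875 [ 0.83340909  0.09018551 -0.92526037] [ 0.03536408  0.01442546 -0.00652991] [528.02383097 -74.20918989   1.5163746 ]
17.925 [-0.08368491  0.58015326 -1.34216207] [-0.01400191 -0.00256782  0.00525169] [528.13350389 -74.20818459   1.54086579]
```

View pics/t_inz.png

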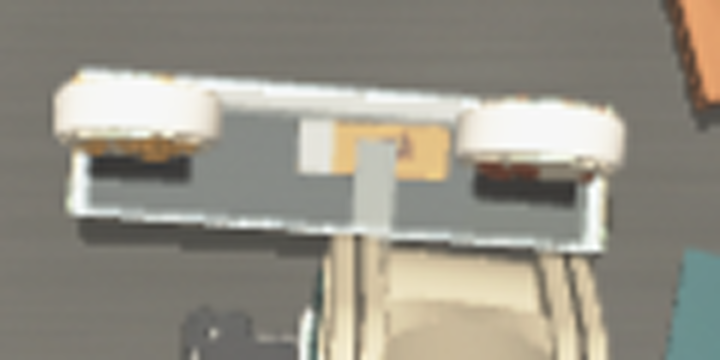

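View pics/s_inz.png

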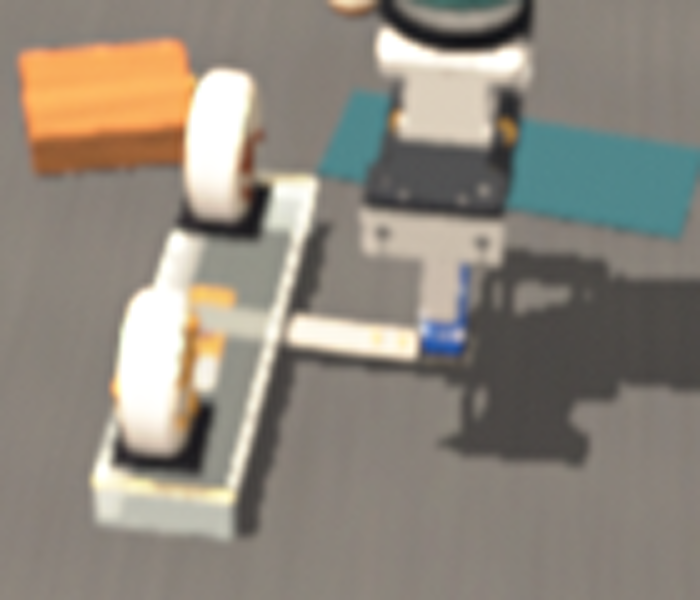

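```bash
cat >> h.py <<'E'
def favg(n=8,dt=.015):
    F=[];T=[];Z=[]
    for _ in range(n):
        manip.pause(dt); o=manip.observe(); F.append(o["force"]);T.append(o["torque"]);Z.append(o["eef_pos"])
    return np.mean(F,0),np.mean(T,0),np.mean(Z,0),np.std(F,0)
E
python3 - <<'E'
from h import *
manip.move_l((532.8,-74.5,-1.0),rate=30)
manip.pause(.3)
F0,T0,Z,s=favg(16); print(manip.observe()["time"],F0,T0,Z,s)
np.savez("base.npz",F=F0,T=T0)
z=-1.0
for i in range(20):
    z-=.3; manip.move_l((532.8,-74.5,z),rate=10)
    F,T,P,s=favg(8); print(round(z,2),P[2].round(2),(F-F0).round(2),(T-T0).round(3))
    if F[2]-F0[2]>1.5: break
print(manip.observe()["time"])
E
```

```text
19.0167 [ 0.24547765  0.09211815 -1.01324198] [0.01102427 0.03319754 0.00498755] [532.7723924  -74.50476481  -0.97178988] [0.51053102 0.50805564 0.67084827]
-1.3 -1.31 [-0.26 -0.19 -0.35] [ 0.011  0.002 -0.01 ]
-1.6 -1.61 [-0.45 -0.2  -0.32] [ 0.014 -0.003 -0.025]
-1.9 -1.91 [-0.56 -0.15  0.24] [ 0.036 -0.02  -0.017]
-2.2 -2.21 [-0.32 -0.08  0.14] [ 0.006 -0.011 -0.001]
-2.5 -2.5 [-0.38 -0.53 -0.24] [ 0.009 -0.014 -0.001]
-2.8 -2.81 [ 0.   -0.05 -0.07] [ 0.012 -0.005 -0.006]
-3.1 -3.11 [-0.11 -0.03 -0.02] [ 0.023  0.018 -0.007]
-3.4 -3.42 [-0.02 -0.06  0.05] [ 0.008  0.009 -0.009]
-3.7 -3.7 [-0.64 -0.14  0.1 ] [-0.004 -0.003 -0.008]
-4.0 -3.94 [-0.41 -0.11  0.96] [ 0.016  0.017 -0.   ]
-4.3 -4.18 [-1.24  0.34  2.59] [ 0.025  0.02  -0.003]
23.2333
```

```bash
python3 - <<'E'
from h import *
F0=np.load("base.npz")["F"]; c,s_=np.cos(.06),np.sin(.06)
z=-4.33; x0=np.array([532.8,-74.5])
for d in [3,8,15,22]:
    p=x0+d*np.array([-c,s_]); manip.move_l((p[0],p[1],z),rate=20)
    F,T,P,s=favg(8,.012); f=F[2]-F0[2]; print(d,round(z,2),P.round(2),(F-F0).round(2))
    z+=float(np.clip((f-2.9)/7,-.15,.2))
    if f>5.5: break
print(z,manip.observe()["time"])
p,d,C=snap("top","t_d1"); cv2.imwrite("pics/t_d1z.png",cv2.resize(p[160:230,280:400],None,fx=6,fy=6,interpolation=cv2.INTER_CUBIC))
E
```

```text
3 -4.33 [530.04 -74.33  -4.24] [-0.69  0.06  2.5 ]
8 -4.39 [524.62 -74.01  -4.3 ] [-0.64 -0.05  3.18]
15 -4.35 [517.42 -73.58  -4.32] [-0.58 -0.15  3.79]
22 -4.22 [510.28 -73.16  -4.24] [-0.81  0.21  3.31]
-4.1612937035451765 25.2
```

View pics/t_d1z.png

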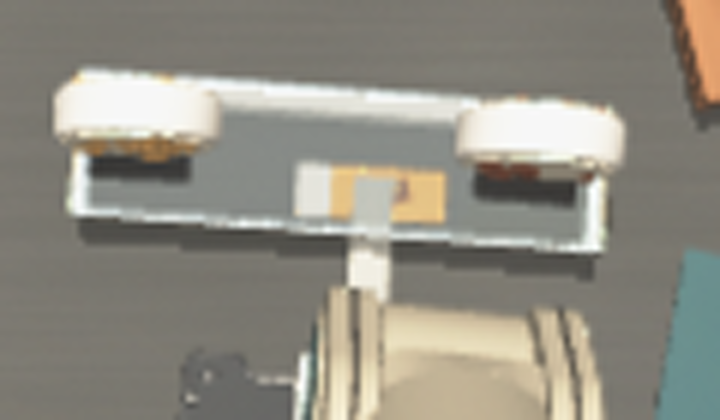

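```bash
python3 - <<'E'
from h import *
F0=np.load("base.npz")["F"]; c,s_=np.cos(.06),np.sin(.06)
z=-4.17; x0=np.array([532.8,-74.5])
for d in list(range(29,92,7))+[94]:
    p=x0+d*np.array([-c,s_]); manip.move_l((p[0],p[1],z),rate=20)
    F,T,P,s=favg(10,.012); f=F[2]-F0[2]; print(d,round(z,2),P.round(2),(F-F0).round(2))
    if f>6 : break
    z+=float(np.clip((f-3)/7,-.15,.25))
print(z,manip.observe()["time"])
p,d,C=snap("top","t_d2"); cv2.imwrite("pics/t_d2z.png",cv2.resize(p[160:250,280:400],None,fx=6,fy=6,interpolation=cv2.INTER_CUBIC))
E
```

```text
29 -4.17 [503.35 -72.74  -4.19] [-1.04 -0.26  2.93]
36 -4.18 [496.39 -72.32  -4.18] [-0.71 -0.15  2.94]
43 -4.19 [489.42 -71.9   -4.19] [-0.97 -0.02  2.89]
50 -4.21 [482.45 -71.48  -4.2 ] [-1.08 -0.03  2.91]
57 -4.22 [475.46 -71.06  -4.21] [-0.97 -0.    3.16]
64 -4.19 [468.43 -70.64  -4.2 ] [-0.86 -0.01  3.09]
71 -4.18 [461.44 -70.22  -4.18] [-0.9   0.14  2.88]
78 -4.2 [454.5  -69.8   -4.19] [-0.93  0.06  2.74]
85 -4.24 [447.54 -69.39  -4.23] [-0.77 -0.08  3.27]
94 -4.2 [438.46 -68.83  -4.2 ] [-0.85 -0.    2.85]
-4.221073998456929 31.1833
```

View pics/t_d2z.png

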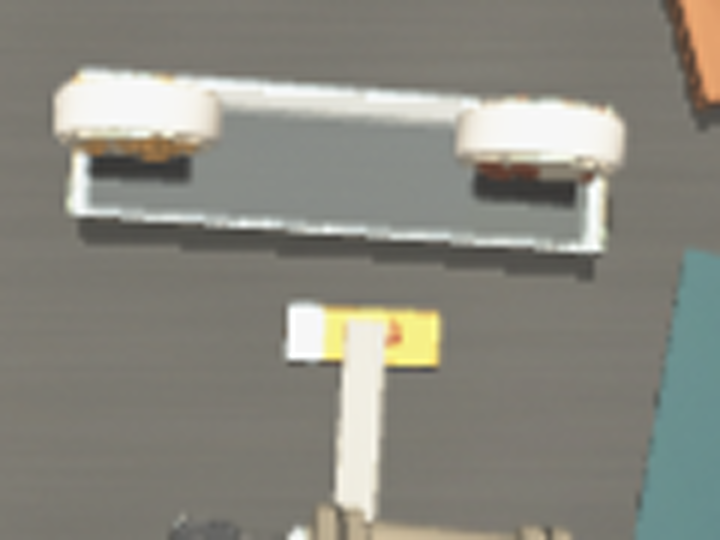

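```bash
python3 - <<'E'
from h import *
print("slide",px2w(cam("top"),(340.5,216),8))
manip.move_l((438.5,-68.8,0),rate=15)
manip.move_l((438.5,-68.8,60),rate=80)
p,d,C=snap("top","t_l")
manip.move_l((434,-255.2,60),rate=120,rot=Rq(down(-np.pi/2-.235)))
manip.move_l((434,-255.2,0),rate=60)
manip.pause(.3)
F0,T0,Z,s=favg(16); print(F0,Z)
z=-2.5; manip.move_l((434,-255.2,z),rate=15)
for i in range(14):
    F,T,P,s=favg(8); f=F[2]-F0[2]; print(round(z,2),P[2].round(2),(F-F0).round(2),(T-T0).round(3))
    if f>1.5: break
    z-=.4; manip.move_l((434,-255.2,z),rate=10)
print(manip.observe()["time"])
snap("wrist","w_place")
E
```

```text
slide [565.97453686 -76.96644867   8.        ]
[ 0.02147309  0.01513391 -1.12400162] [ 4.34070422e+02 -2.55237371e+02  1.07928874e-01]
-2.5 -2.59 [-0.08  0.   -0.18] [ 0.001 -0.014 -0.016]
-2.9 -2.89 [ 0.21  0.02 -0.01] [ 0.007  0.002 -0.008]
-3.3 -3.31 [ 0.22 -0.35 -0.02] [0.005 0.013 0.005]
-3.7 -3.71 [ 0.26  0.15 -0.14] [ 0.001  0.003 -0.017]
-4.1 -4.11 [-0.14 -0.13 -0.08] [ 0.02  -0.007 -0.006]
-4.5 -4.52 [0.05 0.07 0.12] [-0.001  0.002 -0.014]
-4.9 -4.91 [ 0.    0.14 -0.13] [ 0.001  0.001 -0.021]
-5.3 -5.11 [-0.77  0.11  4.09] [ 0.103  0.12  -0.025]
39.1667
```

```bash
python3 - <<'E'
from h import *
manip.move_l((434,-255.2,-5.0),rate=10)
manip.grip(1.0)
manip.move_l((434,-255.2,110),rate=80)
manip.pause(.3)
p,d,C=snap("top","t_e"); cv2.imwrite("pics/t_ez.png",cv2.resize(p[150:290,270:470],None,fx=4,fy=4,interpolation=cv2.INTER_CUBIC))
p,d,C=snap("side","s_e"); cv2.imwrite("pics/s_ez.png",cv2.resize(p[100:250,240:420],None,fx=4,fy=4,interpolation=cv2.INTER_CUBIC))
p,d,C=snap("wrist","w_e")
o=manip.observe();print(o["time"],o["eef_pos"],o["width"])
f=np.load("pics/w_e.npz"); K,Rc,t=cam("wrist",dict(eef_rot=f["q"],eef_pos=f["p"]));d=f["d"].astype(float)
v,u=np.mgrid[:400,:640]
W=(np.stack([(u-K[0,2])/K[0,0],(v-K[1,2])/K[1,1],np.ones_like(d)],-1)*d[...,None])@Rc.T+t
m=(abs(W[...,2]-64)<3)&(v<225)&(d>0)&(abs(u-322)<30); print("grip",m.sum(),np.median(W[m],0))
m=(W[...,2]>6)&(W[...,2]<16)&(W[...,0]>450)&(W[...,0]<580)&(abs(W[...,1]+270)<35)&(d>0)
P=W[m]; k=np.polyfit(P[:,0],P[:,1],1); print("strip yaw",np.arctan(k[0]))
for a in range(450,580,15):
    s=P[(P[:,0]>a)&(P[:,0]<a+15)]; print(a,len(s),s[:,2].mean().round(2) if len(s) else '')
E
```

```text
42.7333 [ 433.96357841 -255.17631755  109.94370479] 1.0002743006578274
grip 488 [ 433.5216817  -255.96140312   63.58626835]
strip yaw -0.22855210418727115
450 314 7.7
465 338 7.77
480 363 8.35
495 377 9.3
510 392 10.21
525 412 11.12
540 440 12.11
555 326 12.86
570 0
```

View pics/t_ez.png

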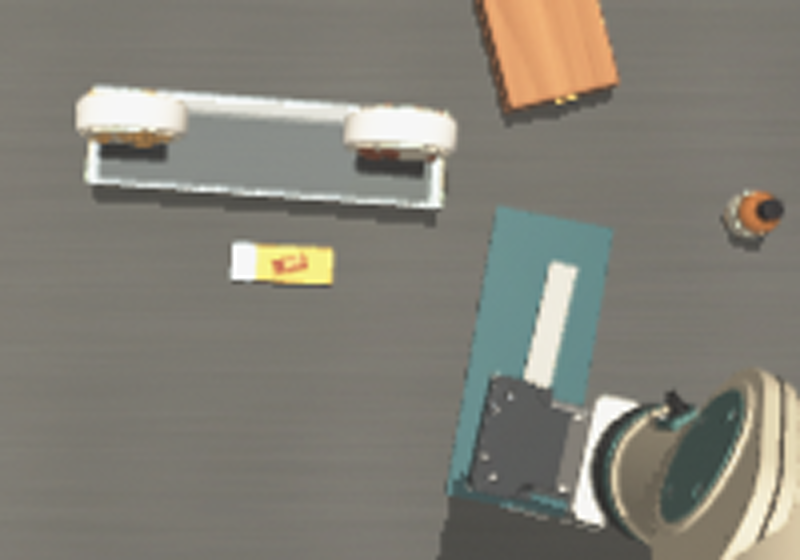

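View pics/s_ez.png

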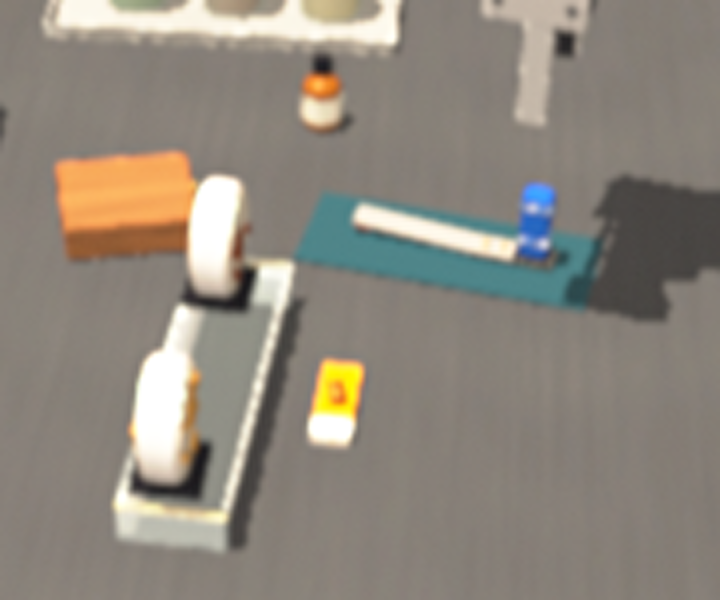

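```bash
python3 -c "
from h import *
manip.close_job(); print(manip.observe()['time'])"
```

```text
the job is handed in; nothing more can be done
the job is handed in; nothing more can be done
```

The slide is out on the open counter in front of the riser, and the probe is back flat on its mat with the gripper open. I handed the job in at about 43 s of the 67 s allowed; no verdict was reported.

- **Slide:** the top and side pictures show it lying flat, with its centre at about (566, -77) mm. That is roughly 50 mm in front of the riser's front edge, where 30 to 130 mm was asked.
- **Press on the slide:** I held it to about 3 N while drawing. The highest averaged reading was 3.8 N, against the 8 N limit; brief peaks between readings were not measured.
- **Probe:** it stands at about (433.5, -256) mm with a heading of -0.23 rad, where the mat's is about -0.19. Its height matches the start to within measuring error.
- **Riser and dishes:** in the top and side pictures they look unmoved. I did not measure them, and I did not check the tweezers, eyepiece, petri dish or lens brush closely.

**Mismatch with the description:** the finger ends sit about 40 mm short of the reported TCP, seen in both the wrist and side cameras. My first grasp therefore closed above the grip and touched nothing. I corrected for the 40 mm on the second try, and the grasp held.

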